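# Latch the covered disc spindle into the empty packing bay

### The arm

A 7-joint arm with a two-finger parallel gripper is mounted at the origin on the work surface. World frame = base frame: x ahead of the robot, y to its left, z up, the work surface at z = 0. Lengths are in mm, angles in rad, forces in N, time in s.
With the tool pointing down it reaches from about 350 to 775 mm from the base axis. Payload 3.1 kg.
Tool frame: the origin (TCP) lies midway between the tips of the shut fingers; the grasp point (between the pads) lies 19 mm behind it; z points along the fingers, x is the direction in which the jaws open and shut, and the axes are right-handed (so a half turn about z gives the same grasp; the last joint's range is limited). The gripper opens to 85 mm and grips with 20 to 120 N. Pads are 22 mm wide; open, the fingers measure 114 mm over their backs; the gripper's body (76 mm by 85 mm) begins 54 mm behind the grasp point. The pads swing forward as they close: fully open they stand 13 mm farther back than shut.
Start: joints at [1.167, 0.311, 0.014, 1.512, -0.004, 1.319, -0.027], TCP at [194.71, -514.398, 231.304] pointing down, gripper open.
Joint ranges: [-2.7, 2.7], [-0.3, 1.91], [-1.27, 1.3], [0.12, 2.57], [-1.44, 4.58], [0.2, 2.03], [-3.05, 3.05]. Speed limits (rad/s): [2.79, 2.79, 3.14, 3.14, 3.14, 3.14, 3.14].

### API

Orientations are given as a rotation vector (axis times angle).
In Python, from workcell import bot gives the robot as it stands.
- The arm moves only by the tool jog_arm, never from a script. Its argument "motion" is text: rows parted by semicolons, each of 4 numbers parted by spaces: the shift along the tool's x, y, z in m, then the turn about the tool's z in degrees. In form: tx ty tz twist; .... A call has 1 to 5 rows; each row is the pose to reach, as a shift and turn from the pose commanded when the call began, along the tool's axes at that moment; what a row does not reach only later rows make up. A row lasts 1/8 s, in which the tool goes at most 62.5 mm and 10.7 degrees, less where a joint would pass 70% of its speed; a pose out of reach is approached as far as the arm can. A call with a gripper value outside its range is refused whole. "jaw" is the opening, from -1 (shut) to 1 (fully open), so that 0 is half open, set as the call begins (left out, the last holds). The fingers move at their own pace and stop on an object; "force" is the grip in N (left out, the last holds). Time passes only in rows, so rows that repeat a pose let the fingers close. It gives the time, the measured TCP pose, the force and the opening at its end, in the units of the state.
- bot.get_obs(): the state, without advancing time (a new reading comes with each control period).
- bot.get_image(name): name is "scene" or "top"; returns (picture, depth): 384x512x3 uint8, red, green, blue; 384x512 float32, mm along the optical axis (not along the pixel's ray), 0 where there is no reading.
- bot.get_calibration(name): a dict with "fx", "fy", "cx", "cy" (pixels), "T" (4x4, takes a point from camera to world coordinates). Camera axes: x right, y down, z forward; pixel columns grow to the right and rows downward; lengths in mm; the calibration is good to about 2 mm. A picture is of the moment at which its call begins. get_calibration takes no time and is no camera call.
- bot.hand_in(): hands the job in, once; it reports no verdict.
The state is a dict: "t": time; "q": joint angles; "joint_vel": joint speeds; "effort": joint torques, N m; "eef_pos": TCP position; "tcp_rot": TCP orientation; "force": force on the tool from outside, world axes, zero at the start; "ft_torque": the same for the moment, N m; "opening": finger opening in mm.
Only numpy, scipy, OpenCV 4.12 (cv2) and the standard library are available. Lean on these libraries where they do the work, as an engineer would, in place of code of your own. Each camera call takes 0.05 s, during which the arm holds its last target.

### The job

Load the spindle of discs that has its white cover disc on into the empty bay of the packing rack: lower it in by its post and press it down past the orange spring latch until it sits fully home and the latch has snapped back over its base. Do not disturb the uncovered black-topped spindle, and let go when done.

Things in the scene. Friction and masses are not known exactly. Their poses are not given: they have to be found in the camera images.
- pack_center (a point): Centre, 47.5 mm above the underside, of the covered spindle (loose, 0.2-0.45 kg): grey base plate 130 (x) x 90 (y) x 12 mm, stack of black discs 80 mm across with white top disc up to 42 mm above the underside, and a black square post 16 x 16 mm, parallel to the plate, rising from 42 to 95 mm: grip here. z up. A half turn makes no difference. Starts standing on the table, within 30 deg of the world axes.
- bay: Empty bay, fixed; origin mid-pocket at table height, z up, x within 21 deg of world x. Pocket floor 10 mm up; pocket 146 (x) x 110 (y) mm: the plate's long side goes along x, with 8 mm play at each end, 10 mm at each side. Walls at both sides and -x end, 26 mm high, carry white lips flaring outward to 46 mm. Orange latch at the +x end. An identical bay nearby is full, its spindle fixed.
- bay_latch (a joint): Opening (m) of the empty bay's orange spring latch: 0 closed, 0.022 fully out along bay +x. Nose 40 mm wide, tip at bay x = 53 mm, overlapping a centred plate by 12 mm; underside 24 mm up, 2 mm over a seated plate. Above it a slippery ramp, 40 deg off vertical, rises to 61 mm. A plate pressed straight down on it with 4-10 N (mostly more than its weight) opens it; below the nose it snaps back.
- bare_center (a point): Centre, 47.5 mm above the underside, of the other loose spindle: same shape and size but no white cover, its top disc is black with a silver hub. It stands on the table near the covered one and is to be left where it is.

How it is judged:
By the outcome, as a careful person would: the job done as asked, in the order asked, and still so for the second after the job is handed in, with the robot touching nothing.
It also fails if it takes over 42 s, if anything falls off the work surface, if the arm or the gripper's body presses on something with over 40 N, if the wrist force passes 120 N, or if a joint passes its speed limit or range.

## Working session

There is one attempt and no reset: what is moved stays moved. The work goes in short steps, Python scripts to look and compute and a tool call to move; the robot and the scene stay as the last step left them, time stands still between calls to the robot, and variables do not carry over. Pictures are saved under pics/ and viewed, and the job is handed in when it is done.

Besides the shell and the picture viewer there is one more tool, called after "Call:" in YAML: its name, and indented under it one key for each argument. jog_arm: Moves the arm, as the interface text tells. Its arguments: {"type":"object","properties":{"motion":{"type":"string"},"jaw":{"type":"number"},"force":{"type":"number"}},"required":["motion"]}

```bash
mkdir -p pics; ls; python3 - <<'E'
from workcell import bot
import cv2,numpy as np
for n in("scene","top"):
    im,d=bot.get_image(n); cv2.imwrite(f"pics/{n}0.png",im[:,:,::-1]); np.savez(f"{n}0.npz",im=im,d=d)
    c=bot.get_calibration(n); print(n,c)
print(bot.get_obs())
E
```

```text
pics
scene {'fx': 347.85755405410026, 'fy': 347.85755405410026, 'cx': 254.65932474139052, 'cy': 188.62467621421325, 'T': array([[-7.03569003e-01,  3.90872461e-01, -5.93472305e-01,
         1.01851752e+03],
       [ 7.10186114e-01,  3.57338384e-01, -6.06584671e-01,
         4.69138556e+02],
       [-2.50268085e-02, -8.48249963e-01, -5.29004404e-01,
         5.13357041e+02],
       [ 0.00000000e+00,  0.00000000e+00,  0.00000000e+00,
         1.00000000e+00]])}
top {'fx': 471.40350160146795, 'fy': 471.40350160146795, 'cx': 254.63797144935458, 'cy': 203.6041792845838, 'T': array([[-2.90593612e-02, -9.97894655e-01,  5.79811239e-02,
         4.52154346e+02],
       [-9.99517723e-01,  2.96440472e-02,  9.24938400e-03,
        -3.27208412e+01],
       [-1.09487060e-02, -5.76843797e-02, -9.98274831e-01,
         1.10937411e+03],
       [ 0.00000000e+00,  0.00000000e+00,  0.00000000e+00,
         1.00000000e+00]])}
{'t': 0.1, 'q': array([ 1.16730803,  0.31166538,  0.01401793,  1.51287309, -0.00441072,
        1.31921193, -0.02722871]), 'joint_vel': array([-1.94529532e-03, -1.37311772e-03, -9.75277223e-04, -4.70989578e-03,
        2.25549594e-03,  1.56698549e-03,  7.80327360e-05]), 'effort': array([ 3.12493967e-04, -3.80855620e+01,  1.46346618e-01, -2.31244344e+01,
        1.22858575e-02,  8.07328848e-03, -5.63266937e-06]), 'eef_pos': array([ 194.44639839, -513.78953323,  230.32849232]), 'tcp_rot': array([-2.58393557,  1.78486257,  0.00282299]), 'force': array([-0.69645007, -0.43353978,  0.69996017]), 'ft_torque': array([-0.00892283,  0.00999647, -0.02270556]), 'opening': 85.47664495387664}
```

View pics/scene0.png

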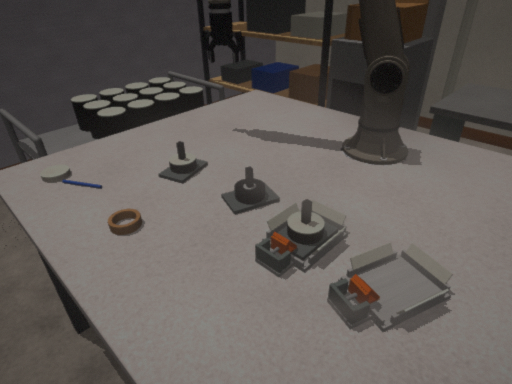

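View pics/top0.png

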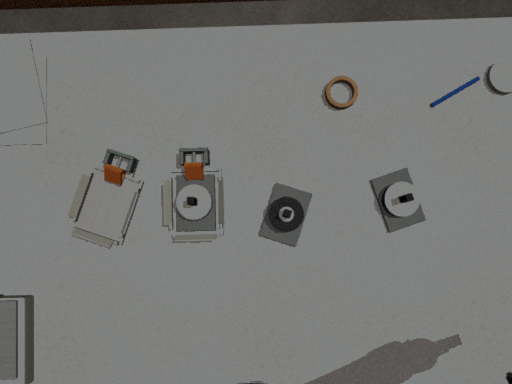

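The top view shows the covered spindle at about (400,200), the bare one at (286,214), the full bay at (195,200) and the empty bay at (108,208), with its latch at (115,173). I'll measure next.

```bash
cat > h.py <<'E'
import numpy as np,cv2
from workcell import bot
def ray(n,uv,z):
    c=bot.get_calibration(n);uv=np.atleast_2d(uv).astype(float)
    d=np.c_[(uv[:,0]-c['cx'])/c['fx'],(uv[:,1]-c['cy'])/c['fy'],np.ones(len(uv))]@c['T'][:3,:3].T
    o=c['T'][:3,3]; return o+d*((z-o[2])/d[:,2])[:,None]
def proj(n,P):
    c=bot.get_calibration(n);p=(np.atleast_2d(P)-c['T'][:3,3])@c['T'][:3,:3]
    return np.c_[p[:,0]/p[:,2]*c['fx']+c['cx'],p[:,1]/p[:,2]*c['fy']+c['cy']]
E
python3 - <<'E'
import cv2,numpy as np
t=np.load('top0.npz')['im'][:,:,::-1]
a=cv2.resize(t[140:250,60:145],None,fx=5,fy=5,interpolation=cv2.INTER_CUBIC)
b=cv2.resize(t[160:240,360:435],None,fx=5,fy=5,interpolation=cv2.INTER_CUBIC)
h=np.zeros((550,800,3),np.uint8);h[:550,:425]=a;h[:400,425:800]=b
h=np.clip(h*1.6,0,255).astype(np.uint8)
cv2.imwrite('pics/zoom.png',h)
s=np.load('scene0.npz')['im'][:,:,::-1]
cv2.imwrite('pics/zs.png',cv2.resize(s[235:330,320:460],None,fx=5,fy=5,interpolation=cv2.INTER_CUBIC))
E
```

```text
(no output)
```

View pics/zoom.png

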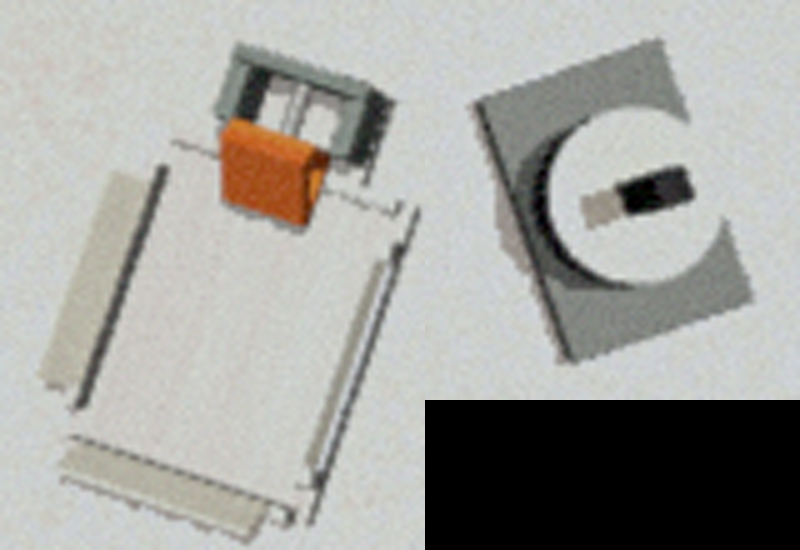

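View pics/zs.png

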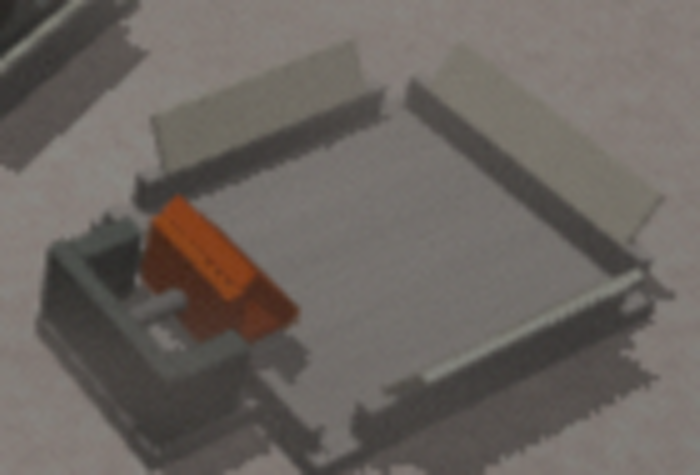

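```bash
cat >> h.py <<'E'
def cloud(n,d):
    c=bot.get_calibration(n);v,u=np.mgrid[:384,:512]
    p=np.stack([(u-c['cx'])/c['fx']*d,(v-c['cy'])/c['fy']*d,d],-1)
    return p@c['T'][:3,:3].T+c['T'][:3,3]
E
python3 - <<'E'
from h import *
g=lambda x,y,ox,oy:((x+.5)/5-.5+ox,(y+.5)/5-.5+oy)
# spindle plate corners
pc=[g(x-425,y,360,160) for x,y in((475,103),(658,38),(752,298),(570,360))]
P=ray('top',pc,12)[:,:2];print('plate',P.round(1),P.mean(0))
print([np.linalg.norm(P[i]-P[(i+1)%4]).round(1) for i in range(4)])
e=(P[0]-P[3])+(P[1]-P[2]);print('ang',np.degrees(np.arctan2(e[1],e[0])))
e=(P[0]-P[1])+(P[3]-P[2]);print('angy',np.degrees(np.arctan2(e[1],e[0])))
print('post',ray('top',[g(675-425,185,360,160)],95))
# bay
lw=ray('top',[g(168,168,60,140),g(85,405,60,140)],10)[:,:2];e=lw[0]-lw[1]
print('bay left wall base',lw,np.degrees(np.arctan2(e[1],e[0])))
for n in('top','scene'):
    z=np.load(n+'0.npz');im=z['im'].astype(int);c=cloud(n,z['d'])
    m=(im[...,0]>1.8*im[...,1])&(im[...,0]>60)&(im[...,0]>2*im[...,2])
    q=c[m];q=q[(q[:,1]>150)];print(n,'orange',len(q),q.min(0).round(),q.max(0).round(),np.median(q,0).round(1))
    for name,cx,cy in(('bay',450,270),('sp',450,-330)):
        s=c[(abs(c[...,0]-cx)<120)&(abs(c[...,1]-cy)<120)&(z['d']>0)]
        print(n,name,len(s),np.histogram(s[:,2],bins=np.arange(-10,110,10))[0])
E
```

```text
plate [[ 562.6 -292.2]
 [ 590.5 -378.7]
 [ 468.  -416.3]
 [ 441.7 -330.9]] [ 515.68621965 -354.50661487]
[np.float64(90.9), np.float64(128.2), np.float64(89.3), np.float64(126.9)]
ang 17.42454743995453
angy 107.47386411254726
post [[ 516.25385558 -356.74493099   95.        ]]
bay left wall base [[598.94494681 355.22568443]
 [488.54753557 395.24801228]] -19.927078938168293
top orange 248 [569. 274.  27.] [608. 319.  66.] [589.2 296.6  47.8]
top bay 10491 [3596 4426 1167  413  438  432   19    0    0    0    0]
top sp 10515 [3988 4636  827   42  181  740    8   14    9   12   58]
scene orange 196 [589. 276.  27.] [1019.  469.  513.] [603.2 296.8  55.6]
scene bay 9158 [2341 3256 1536  852  609  538   26    0    0    0    0]
scene sp 2834 [ 755 1288  284   81   78  235   22   23   22   23   23]
```

```bash
python3 - <<'E'
from h import *
g=lambda x,y,ox,oy:((x+.5)/5-.5+ox,(y+.5)/5-.5+oy)
n=ray('top',[g(223,203,60,140),g(305,228,60,140)],24)[:,:2];e=n[0]-n[1];print('nose',n,np.linalg.norm(e),np.degrees(np.arctan2(e[1],e[0]))-90)
# left wall top/bottom edges
lw=ray('top',[g(168,168,60,140),g(85,405,60,140)],10)[:,:2]
ew=ray('top',[g(70,437,60,140),g(292,512,60,140)],26)[:,:2];e=ew[0]-ew[1];print('endwall',ew,np.degrees(np.arctan2(e[1],e[0]))-90)
a=np.radians(-19.5);R=np.array([[np.cos(a),-np.sin(a)],[np.sin(a),np.cos(a)]])
print('bayframe: nose',n@R,'lw',lw@R,'ew',ew@R)
O=np.array([530.,320.])
for nm in('top','scene'):
    z=np.load(nm+'0.npz');c=cloud(nm,z['d']);c=c[z['d']>0]
    c=c[(np.abs(c[:,:2]-O)<140).all(1)]
    q=(c[:,:2])@R; oc=O@R
    k=(c[:,2]>36)&(c[:,2]<52);q2=q[k]-oc
    hx=np.histogram(q2[:,1],bins=np.arange(-110,110,5));print(nm,'y',[(int(b),int(v)) for v,b in zip(*hx) if v>5])
    hx=np.histogram(q2[:,0],bins=np.arange(-140,140,5));print(nm,'x',[(int(b),int(v)) for v,b in zip(*hx) if v>5])
    h=np.full((220,260),0,np.uint8)
    for (x,y),zz in zip(q-oc,c[:,2]):
        i,j=int(130-x),int(110-y)
        if 0<=i<258 and 0<=j<218: h.T[j:j+3,i:i+3]=np.maximum(h.T[j:j+3,i:i+3],int(np.clip(zz*3.5+20,0,255)))if False else 0
    H=np.zeros((280,240),np.uint8)
    for (x,y),zz in zip(q-oc,c[:,2]):
        i,j=int(140-x),int(120-y)
        if 0<=i<279 and 0<=j<239: H[i:i+2,j:j+2]=np.maximum(H[i:i+2,j:j+2],int(np.clip(zz*3.5+20,1,255)))
    cv2.imwrite(f'pics/h_{nm}.png',cv2.resize(H,None,fx=2,fy=2,interpolation=0))
print('oc',oc)
E
python3 -c "
import cv2,numpy as np
cv2.imwrite('pics/hh.png',np.hstack([cv2.imread('pics/h_top.png'),cv2.imread('pics/h_scene.png')])[:,:800] if 0 else cv2.resize(np.hstack([cv2.imread('pics/h_top.png'),cv2.imread('pics/h_scene.png')]),(800,467)))"
```

```text
nose [[579.95704206 324.8168287 ]
 [567.15419389 286.79188263]] 40.122430696092 -18.60817474124164
endwall [[473.47058553 396.06743973]
 [436.03652447 293.84929967]] -20.113609444810294
bayframe: nose [[438.26548548 499.77945844]
 [438.88997742 459.66188804]] lw [[446.01358771 534.7824004 ]
 [328.5886798  535.65769408]] ew [[314.10299063 531.39733105]
 [312.93720779 422.54652474]]
top y [(-70, 64), (-65, 53), (-45, 10), (-40, 9), (-35, 43), (-30, 45), (-25, 28), (-20, 44), (-15, 33), (-10, 29), (-5, 47), (0, 41), (5, 32), (10, 28), (15, 34), (20, 39), (25, 42), (30, 27), (35, 11), (40, 8), (45, 8), (55, 6), (60, 80), (65, 126), (70, 10)]
top x [(-95, 75), (-90, 98), (-85, 6), (-55, 21), (-50, 14), (-45, 18), (-40, 18), (-35, 17), (-30, 16), (-25, 18), (-20, 17), (-15, 20), (-10, 21), (-5, 21), (0, 23), (5, 22), (10, 21), (15, 21), (20, 23), (25, 20), (30, 20), (35, 19), (40, 17), (45, 6), (50, 27), (55, 46), (60, 46), (65, 13), (70, 10), (75, 15), (80, 29), (85, 30), (90, 27), (95, 25), (100, 29), (105, 30), (110, 65), (115, 34)]
scene y [(-70, 77), (-65, 190), (-60, 13), (-45, 13), (-40, 16), (-35, 34), (-30, 66), (-25, 78), (-20, 47), (-15, 51), (-10, 49), (-5, 64), (0, 74), (5, 57), (10, 54), (15, 81), (20, 77), (25, 80), (30, 108), (35, 21), (40, 20), (45, 20), (60, 11), (65, 94), (70, 22)]
scene x [(-95, 116), (-90, 213), (-85, 10), (-60, 8), (-55, 17), (-50, 17), (-45, 19), (-40, 19), (-35, 18), (-30, 19), (-25, 17), (-20, 22), (-15, 22), (-10, 21), (-5, 22), (0, 25), (5, 21), (10, 24), (15, 26), (20, 23), (25, 24), (30, 22), (35, 27), (40, 27), (50, 14), (55, 12), (60, 13), (65, 12), (70, 9), (75, 18), (80, 157), (85, 46), (90, 47), (95, 48), (100, 46), (105, 30), (110, 87), (115, 159)]
oc [392.78179532 478.56291254]
```

View pics/hh.png

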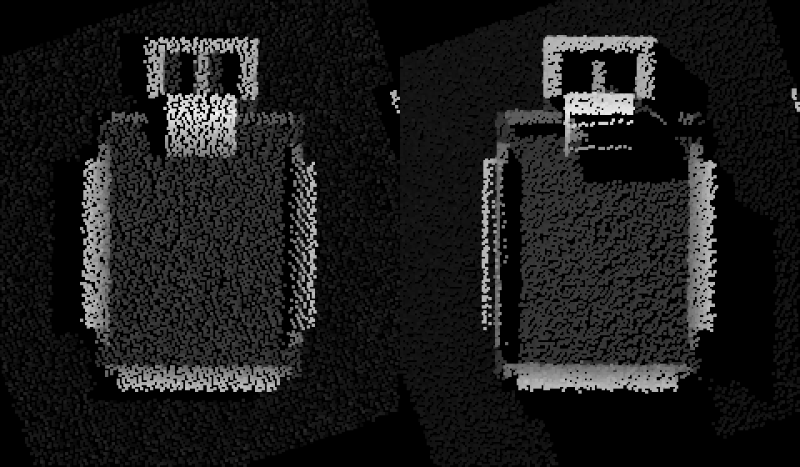

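```bash
python3 - <<'E'
from h import *
a=np.radians(-19.5);R=np.array([[np.cos(a),-np.sin(a)],[np.sin(a),np.cos(a)]])
B=np.array([386,480.]);print('bay',R@B)
for nm in('top','scene'):
    z=np.load(nm+'0.npz');c=cloud(nm,z['d']);c=c[z['d']>0];q=c[:,:2]@R-B
    k=(c[:,2]>34)&(c[:,2]<50)
    for s in(1,-1):
        m=k&(abs(q[:,0])<44)&(abs(s*q[:,1]-67)<12);A=np.c_[q[m,0],c[m,2]-40,np.ones(m.sum())]
        f=np.linalg.lstsq(A,q[m,1],rcond=None)[0];print(nm,'side',s,m.sum(),'dyaw',np.degrees(f[0]).round(2),'y at z40',f[2].round(1))
    m=k&(abs(q[:,1])<40)&(abs(q[:,0]+85)<12);A=np.c_[q[m,1],c[m,2]-40,np.ones(m.sum())]
    f=np.linalg.lstsq(A,q[m,0],rcond=None)[0];print(nm,'end',m.sum(),'dyaw',-np.degrees(f[0]).round(2),'x at z40',f[2].round(1))
    # spindle: post & white disc
    b=np.radians(17.4);p=c[(np.abs(c[:,:2]-[516,-355])<100).all(1)]
    w=p[(p[:,2]>37)&(p[:,2]<48)];print(nm,'disc',len(w),(w.min(0)+w.max(0))/2,np.median(w[:,2]))
    w=p[(p[:,2]>88)];print(nm,'post',len(w),(w.min(0)+w.max(0))/2,w.mean(0),w[:,2].max())
E
```

```text
bay [524.08690799 323.61846806]
top side 1 230 dyaw -0.36 y at z40 63.2
top side -1 116 dyaw -0.52 y at z40 -64.0
top end 167 dyaw -0.09 x at z40 -81.1
top disc 892 [ 514.89022485 -355.2206097    42.29914212] 41.95383567108286
top post 63 [ 515.39841004 -355.7378313    93.64591495] [ 515.54055318 -354.5582019    93.84301252] 98.72767611063148
scene side 1 108 dyaw -0.36 y at z40 63.6
scene side -1 295 dyaw -0.44 y at z40 -63.8
scene end 336 dyaw -0.76 x at z40 -81.4
scene disc 255 [ 515.5312064  -354.86260484   42.47213441] 42.096985590153224
scene post 30 [ 515.69842826 -353.40662679   92.5264176 ] [ 517.04895851 -352.08179077   92.95863423] 96.80467636122603
```

```bash
cat >> h.py <<'E'
from scipy.spatial.transform import Rotation as Ro
def go(x,y,z,psi):
    o=bot.get_obs();M=Ro.from_rotvec(o['tcp_rot']).as_matrix();p=o['eef_pos']
    ps=np.degrees(np.arctan2(M[1,0],M[0,0]))
    v=M.T@(np.array([x,y,z])-p)
    tw=-((psi-ps+180)%360-180)
    print('t',o['t'],'pos',p.round(1),'psi',ps.round(2),'tilt',np.degrees(np.arccos(-M[2,2])).round(2),'F',o['force'].round(1),'T',o['ft_torque'].round(2),'open',round(o['opening'],1))
    print('shift mm',v.round(1),'twist',tw.round(1))
E
python3 -c "
from h import *
go(515.5,-355.2,180,17.4)"
```

```text
t 0.1 pos [ 194.4 -513.8  230.3] psi -69.27 tilt 0.12 F [-0.7 -0.4  0.7] T [-0.01  0.01 -0.02] open 85.5
shift mm [ -34.6 -356.4   50.4] twist -86.7
```

Call:
jog_arm:
  motion: "-0.004 -0.035 0.002 -8; -0.008 -0.075 0.006 -17; -0.012 -0.115 0.010 -26; -0.016 -0.155 0.014 -35; -0.020 -0.195 0.02 -44"
  jaw: 1

```text
t: 0.72
eef_pos: [370.9, -425.9, 210.8]
tcp_rot: [-3.067, 0.679, 0.001]
force: [-0.5, -0.5, 0.6]
opening: 85.0
```

```bash
python3 -c "
from h import *
go(515.5,-355.2,180,17.4)"
```

```text
t 0.725 pos [ 370.9 -425.9  210.8] psi -24.98 tilt 0.03 F [-0.5 -0.5  0.6] T [-0.03 -0.   -0.01] open 85.0
shift mm [ 101.3 -125.1   30.8] twist -42.4
```

Call:
jog_arm:
  motion: "0.025 -0.031 0.008 -10; 0.05 -0.062 0.016 -20; 0.075 -0.093 0.024 -30; 0.1013 -0.1251 0.030 -40; 0.1013 -0.1251 0.030 -42.4"

```text
t: 1.35
eef_pos: [518.3, -351.8, 179.6]
tcp_rot: [-3.099, -0.482, -0.002]
force: [-0.7, 0.6, 0.0]
opening: 85.3
```

Call:
jog_arm:
  motion: "0 0 0 0; 0 0 0 0"

```text
t: 1.6
eef_pos: [514.1, -357.6, 181.0]
tcp_rot: [3.107, 0.465, -0.002]
force: [-1.1, 0.2, -1.3]
opening: 85.3
```

```bash
python3 -c "
from h import *
go(515.5,-355.2,56,17.4)
im,d=bot.get_image('top');cv2.imwrite('pics/t1.png',cv2.resize(im[150:250,340:450,::-1],None,fx=5,fy=5))
im,d=bot.get_image('scene');cv2.imwrite('pics/s1.png',im[:,:,::-1])"
```

```text
t 1.6 pos [ 514.1 -357.6  181. ] psi 17.01 tilt 0.06 F [-1.1  0.2 -1.3] T [-0.09  0.    0.01] open 85.3
shift mm [  2.2  -1.9 125. ] twist -0.4
```

View pics/s1.png

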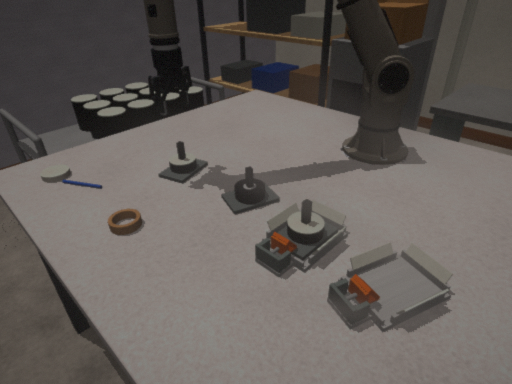

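Call:
jog_arm:
  motion: "0.001 -0.001 0.035 -0.4; 0.001 -0.001 0.07 -0.4; 0.001 -0.001 0.1 -0.4; 0.001 -0.001 0.127 -0.4; 0.001 -0.001 0.127 -0.4"

```text
t: 2.33
eef_pos: [513.2, -355.0, 52.0]
tcp_rot: [-3.102, -0.477, 0.007]
force: [-0.1, -0.0, 0.6]
opening: 85.5
```

Call:
jog_arm:
  motion: "0 0 0 0; 0 0 0 0; 0 0 0 0"

```text
t: 2.7
eef_pos: [516.4, -356.0, 55.6]
tcp_rot: [3.103, 0.478, 0.003]
force: [0.4, -0.4, 1.3]
opening: 85.2
```

```bash
python3 -c "
from h import *
go(515.5,-355.2,51,17.4)"
```

```text
t 2.7 pos [ 516.4 -356.    55.6] psi 17.53 tilt 0.14 F [ 0.4 -0.4  1.3] T [ 0.04 -0.03  0.02] open 85.2
shift mm [-0.7 -1.   4.6] twist 0.1
```

Call:
jog_arm:
  motion: "-0.001 -0.001 0.004 0; -0.001 -0.001 0.004 0; -0.001 -0.001 0.004 0"

```text
t: 3.08
eef_pos: [514.3, -354.8, 50.1]
tcp_rot: [-3.105, -0.479, 0.0]
force: [-0.5, -0.1, -0.5]
opening: 85.3
```

Call:
jog_arm:
  motion: "0 0 0 0; 0 0 0 0; 0 0 0 0; 0 0 0 0; 0 0 0 0"
  jaw: -1
  force: 100

```text
t: 3.7
eef_pos: [514.8, -354.9, 50.6]
tcp_rot: [3.104, 0.479, 0.001]
force: [0.1, 0.1, 1.1]
opening: 15.0
```

Call:
jog_arm:
  motion: "0 0 0 0; 0 0 0 0; 0 0 0 0; 0 0 0 0"

```text
t: 4.2
eef_pos: [514.8, -354.9, 50.6]
tcp_rot: [3.104, 0.479, 0.001]
force: [1.1, 0.8, 2.8]
opening: 14.8
```

```bash
python3 -c "
from h import *
go(515.5,-355.2,51,17.4)"
```

```text
t 4.2 pos [ 514.8 -354.9   50.6] psi 17.54 tilt 0.05 F [1.1 0.8 2.8] T [ 0.05 -0.06  0.  ] open 14.8
shift mm [ 0.6  0.5 -0.4] twist 0.1
```

Call:
jog_arm:
  motion: "0 0 -0.02 0; 0 0 -0.055 0; 0 0 -0.095 0; 0 0 -0.12 0; 0 0 -0.135 0"

```text
t: 4.82
eef_pos: [513.6, -354.8, 185.0]
tcp_rot: [-3.104, -0.478, 0.003]
force: [-0.0, -0.7, -4.3]
opening: 14.9
```

Call:
jog_arm:
  motion: "0 0 0 0; 0 0 0 0; 0 0 0 0"

```text
t: 5.2
eef_pos: [513.5, -354.4, 183.5]
tcp_rot: [-3.103, -0.479, 0.004]
force: [-0.6, 0.2, -3.5]
opening: 14.8
```

```bash
python3 -c "
from h import *
go(524,323.3,190,-19.9)
im,d=bot.get_image('scene');cv2.imwrite('pics/s2.png',im[:,:,::-1])"
```

```text
t 5.2 pos [ 513.5 -354.4  183.5] psi 17.54 tilt 0.2 F [-0.6  0.2 -3.5] T [-0.02  0.03 -0.  ] open 14.8
shift mm [ 214.2 -643.1   -5.4] twist 37.4
```

View pics/s2.png

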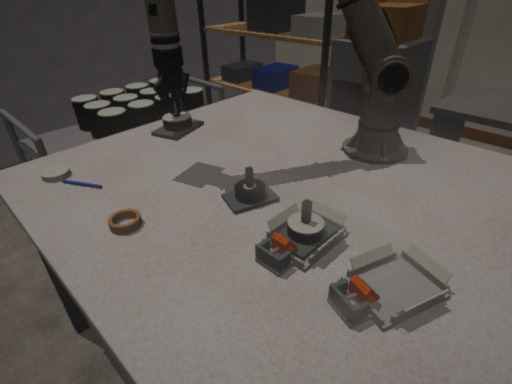

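Call:
jog_arm:
  motion: "0.008 -0.025 -0.002 0; 0.021 -0.062 -0.004 2; 0.035 -0.105 -0.006 4; 0.049 -0.148 -0.006 7; 0.063 -0.191 -0.006 10"

```text
t: 5.88
eef_pos: [516.7, -152.2, 191.0]
tcp_rot: [-3.135, -0.204, 0.0]
force: [0.6, 0.4, -4.3]
opening: 15.1
```

```bash
python3 -c "
from h import *
go(524,323.3,190,-19.9)"
```

```text
t 5.875 pos [ 516.7 -152.2  191. ] psi 7.44 tilt 0.02 F [ 0.6  0.4 -4.3] T [ 0.05 -0.09 -0.06] open 15.1
shift mm [  68.8 -470.5    1.1] twist 27.3
```

Call:
jog_arm:
  motion: "0.007 -0.045 0 3; 0.014 -0.09 0 6; 0.021 -0.135 0 9; 0.028 -0.18 0 12; 0.035 -0.225 0 15"

```text
t: 6.5
eef_pos: [521.9, 75.2, 191.1]
tcp_rot: [3.135, -0.207, -0.0]
force: [1.5, -0.7, -3.8]
opening: 14.7
```

```bash
python3 -c "
from h import *
go(524,323.3,190,-19.9)"
```

```text
t 6.5 pos [521.9  75.2 191.1] psi -7.57 tilt 0.01 F [ 1.5 -0.7 -3.8] T [-0.04 -0.06 -0.  ] open 14.7
shift mm [ -30.6 -246.2    1. ] twist 12.3
```

Call:
jog_arm:
  motion: "-0.006 -0.045 0 3; -0.012 -0.09 0 6; -0.017 -0.135 0 9; -0.022 -0.175 0 12; -0.026 -0.21 0 12.3"

```text
t: 7.12
eef_pos: [523.1, 287.3, 190.8]
tcp_rot: [3.095, -0.538, -0.001]
force: [0.3, 0.2, -3.8]
opening: 14.8
```

```bash
python3 -c "
from h import *
go(524,323.3,160,-19.9)"
```

```text
t 7.125 pos [523.1 287.3 190.8] psi -19.72 tilt 0.04 F [ 0.3  0.2 -3.8] T [ 0.03  0.   -0.01] open 14.8
shift mm [-11.3 -34.2  30.8] twist 0.2
```

Call:
jog_arm:
  motion: "-0.005 -0.015 0.01 0.2; -0.009 -0.027 0.025 0.2; -0.0113 -0.0342 0.04 0.2; -0.0113 -0.0342 0.05 0.2; -0.0113 -0.0342 0.05 0.2"

```text
t: 7.75
eef_pos: [524.3, 319.4, 139.7]
tcp_rot: [3.09, -0.547, -0.003]
force: [-0.1, -0.1, -3.6]
opening: 14.8
```

Call:
jog_arm:
  motion: "0 0 0 0; 0 0 0 0; 0 0 0 0"

```text
t: 8.12
eef_pos: [524.9, 321.5, 141.9]
tcp_rot: [-3.093, 0.545, -0.001]
force: [0.6, -0.4, -3.5]
opening: 14.8
```

```bash
python3 -c "
from h import *
go(524,323.3,140,-19.9)
im,d=bot.get_image('top');np.savez('t2.npz',im=im,d=d);cv2.imwrite('pics/t2.png',cv2.resize(im[130:260,40:170,::-1],None,fx=4.5,fy=4.5,interpolation=2))
im,d=bot.get_image('scene');np.savez('s3.npz',im=im,d=d);cv2.imwrite('pics/s3.png',cv2.resize(im[180:340,300:500,::-1],None,fx=3.5,fy=3.5,interpolation=2))"
```

```text
t 8.125 pos [524.9 321.5 141.9] psi -19.98 tilt 0.06 F [ 0.6 -0.4 -3.5] T [0.01 0.01 0.01] open 14.8
shift mm [-1.5 -1.4  1.9] twist -0.1
```

View pics/t2.png

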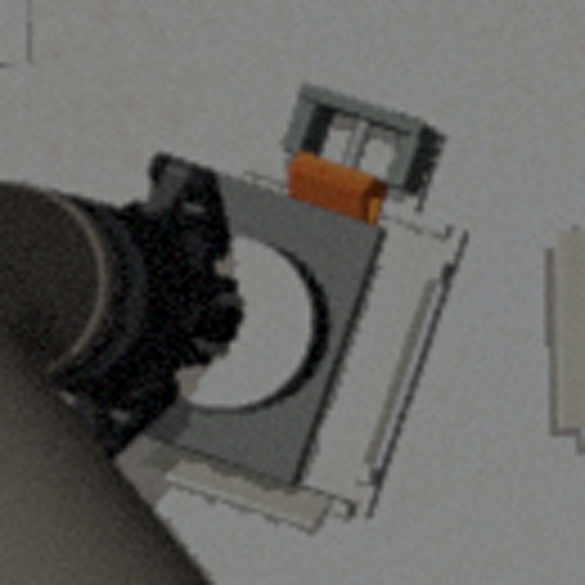

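View pics/s3.png

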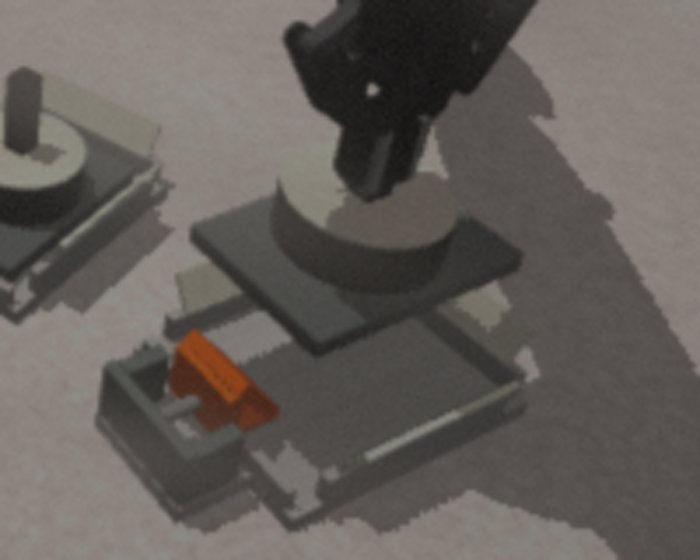

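The top view shows the plate's right corners near (380,230) and (297,485) in the zoomed picture. In the scene view the plate hangs level over the bay.

```bash
python3 - <<'E'
from h import *
a=np.radians(-19.9);R=np.array([[np.cos(a),-np.sin(a)],[np.sin(a),np.cos(a)]]);B=np.array([524,323.3])
c=np.array([[380,228],[299,483]]);uv=(c+.5)/4.5-.5+[40,130]
for z in(101,103):
    p=ray('top',uv,z)[:,:2];e=p[0]-p[1];print((p-B)@R,np.linalg.norm(e),np.degrees(np.arctan2(e[1],e[0])))
c=np.array([[193,226],[318,340],[522,250]]);uv=(c+.5)/3.5-.5+[300,180]
p=ray('scene',uv,103)[:,:2];print('scene',(p-B)@R)
for nm,f in(('top','t2'),('scene','s3')):
    z=np.load(f+'.npz');c=cloud(nm,z['d']);c=c[z['d']>0];q=(c[:,:2]-B)@R
    m=(abs(c[:,2]-102)<7)&(abs(q)<90).all(1);q=q[m];print(nm,m.sum(),np.percentile(q,[1,99],axis=0),np.median(c[m,2]))
    for s,t in((1,1),(1,-1),(-1,1),(-1,-1)):
        w=c[m][(abs(q-[s*55,t*35])<10).all(1)];print(s,t,len(w),np.mean(w[:,2]) if len(w) else '')
E
```

```text
[[ 65.44076781 -47.33007472]
 [-61.78333615 -50.59158089]] 127.26590293632562 -18.431491976606466
[[ 65.41733569 -47.94866832]
 [-61.55443314 -51.20370565]] 127.01348490682008 -18.43149197660647
scene [[ 65.76836324 -45.26451232]
 [ 65.84213901  40.73682869]
 [-63.63344384  40.35122594]]
top 1105 [[-62.5372687  -48.45682133]
 [ 65.95668312  28.90011853]] 102.59680820343988
1 1 19 102.23352601501689
1 -1 89 102.61844216968665
-1 1 6 103.21609283735705
-1 -1 81 102.75051666368462
scene 1556 [[-61.33365997 -46.09763786]
 [ 66.70515251  42.68033253]] 102.60982639181262
1 1 128 101.94161978480443
1 -1 98 102.75437496338192
-1 1 94 101.87307834607991
-1 -1 0
```

Call:
jog_arm:
  motion: "-0.0013 -0.002 0.01 0; -0.0013 -0.002 0.02 0; -0.0013 -0.002 0.032 0; -0.0013 -0.002 0.044 0; -0.0013 -0.002 0.05 0"

```text
t: 8.85
eef_pos: [522.8, 324.0, 90.3]
tcp_rot: [3.093, -0.544, -0.004]
force: [-2.8, 0.6, -0.0]
opening: 14.5
```

Call:
jog_arm:
  motion: "0 0 0 0; 0 0 0 0; 0 0 0 0"
  force: 120

```text
t: 9.22
eef_pos: [523.9, 324.3, 91.7]
tcp_rot: [-3.093, 0.544, -0.0]
force: [-2.3, 1.3, -3.1]
opening: 14.3
```

```bash
python3 -c "
from h import *
go(524,323.3,60.5,-19.9)"
```

```text
t 9.225 pos [523.9 324.3  91.7] psi -19.95 tilt 0.04 F [-2.3  1.3 -3.1] T [0.25 0.58 0.01] open 14.3
shift mm [ 0.4  0.9 31.2] twist -0.0
```

Call:
jog_arm:
  motion: "0 0.001 0.004 0; 0 0.001 0.008 0; 0 0.001 0.012 0; 0 0.001 0.016 0; 0 0.001 0.02 0"

```text
t: 9.85
eef_pos: [522.3, 322.4, 69.7]
tcp_rot: [3.092, -0.544, -0.004]
force: [-4.6, 2.5, -2.2]
opening: 14.6
```

```bash
python3 -c "
from h import *
go(524,323.3,60.5,-19.9)
im,d=bot.get_image('scene');cv2.imwrite('pics/s4.png',cv2.resize(im[180:340,300:500,::-1],None,fx=3.5,fy=3.5,interpolation=2))"
```

```text
t 9.85 pos [522.3 322.4  69.7] psi -19.94 tilt 0.19 F [-4.6  2.5 -2.2] T [0.39 0.98 0.  ] open 14.6
shift mm [ 1.3 -1.4  9.2] twist -0.0
```

View pics/s4.png

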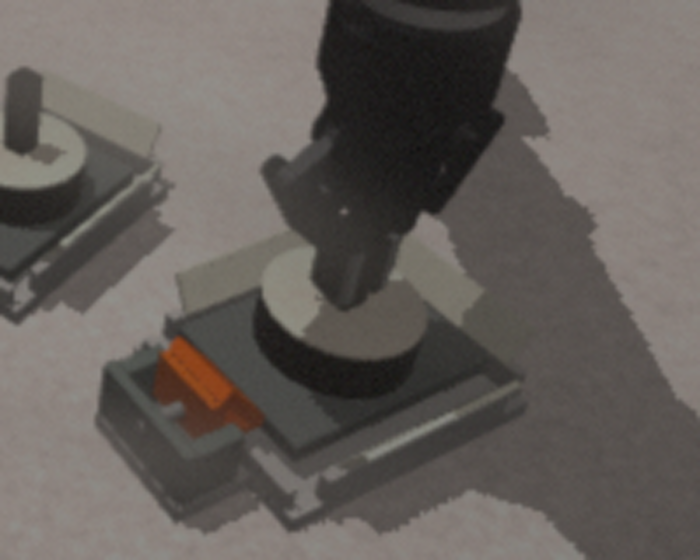

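The latch at about (200,375) is pushed outward and the plate is inside the walls, so I'll keep pressing.

Call:
jog_arm:
  motion: "0 0 0.003 0; 0 0 0.006 0; 0 0 0.009 0; 0 0 0.011 0; 0 0 0.011 0"

```text
t: 10.52
eef_pos: [526.0, 321.8, 60.8]
tcp_rot: [-3.093, 0.547, -0.006]
force: [0.5, -0.2, -2.6]
opening: 14.4
```

Call:
jog_arm:
  motion: "0 0 0 0; 0 0 0 0"

```text
t: 10.78
eef_pos: [524.6, 322.7, 60.7]
tcp_rot: [-3.093, 0.545, -0.002]
force: [0.5, -1.2, -2.0]
opening: 14.4
```

```bash
python3 -c "
from h import *
go(524,323.3,60.5,-19.9)
im,d=bot.get_image('scene');cv2.imwrite('pics/s5.png',cv2.resize(im[180:340,300:500,::-1],None,fx=3.5,fy=3.5,interpolation=2))"
```

```text
t 10.775 pos [524.6 322.7  60.7] psi -19.99 tilt 0.09 F [ 0.5 -1.2 -2. ] T [-0.06 -0.07 -0.01] open 14.4
shift mm [-0.8 -0.4  0.2] twist -0.1
```

View pics/s5.png

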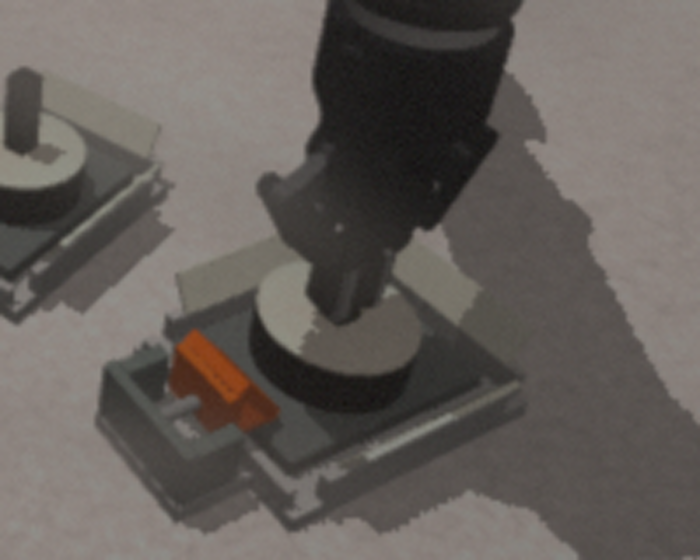

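The latch is back at (225,370), over the plate. I'll push 1–2 mm more to seat the plate firmly.

Call:
jog_arm:
  motion: "-0.0005 0 0.001 0; -0.0005 0 0.0015 0; -0.0005 0 0.0015 0; -0.0005 0 0.0015 0"

```text
t: 11.32
eef_pos: [524.5, 322.8, 60.6]
tcp_rot: [-3.093, 0.546, -0.004]
force: [-0.5, -4.0, 7.2]
opening: 14.1
```

Call:
jog_arm:
  motion: "0 0 -0.001 0; 0 0 -0.001 0; 0 0 -0.001 0; 0 0 -0.001 0"
  jaw: -0.1

```text
t: 11.82
eef_pos: [523.0, 323.1, 59.6]
tcp_rot: [3.094, -0.544, -0.001]
force: [-0.6, -0.2, 0.1]
opening: 38.6
```

Call:
jog_arm:
  motion: "0 0 -0.01 0; 0 0 -0.035 0; 0 0 -0.075 0; 0 0 -0.12 0; 0 0 -0.16 0"

```text
t: 12.45
eef_pos: [523.3, 323.4, 222.4]
tcp_rot: [-3.093, 0.544, -0.002]
force: [0.4, 1.1, 0.1]
opening: 38.4
```

```bash
python3 -c "
from h import *
go(424,223.3,260,-19.9)"
```

```text
t 12.45 pos [523.3 323.4 222.4] psi -19.96 tilt 0.12 F [0.4 1.1 0.1] T [ 0.01 -0.03 -0.03] open 38.4
shift mm [-59.2 127.9 -37.8] twist -0.1
```

Now move aside (radius ≥350 kept) for a clear view.

Call:
jog_arm:
  motion: "-0.012 0.03 -0.01 0; -0.024 0.06 -0.02 0; -0.036 0.09 -0.03 0; -0.048 0.115 -0.03 0; -0.055 0.125 -0.03 0"

```text
t: 13.08
eef_pos: [428.3, 223.5, 250.7]
tcp_rot: [3.094, -0.546, 0.003]
force: [0.6, 0.6, 0.5]
opening: 38.9
```

Call:
jog_arm:
  motion: "0 0 0 0; 0 0 0 0; 0 0 0 0"

```text
t: 13.45
eef_pos: [429.3, 225.1, 249.6]
tcp_rot: [-3.094, 0.543, 0.001]
force: [-0.5, 0.6, 0.4]
opening: 38.7
```

```bash
python3 - <<'E'
from h import *
go(424,223.3,260,-19.9)
im,d=bot.get_image('top');cv2.imwrite('pics/t6.png',cv2.resize(im[130:260,40:320,::-1],None,fx=2.8,fy=2.8,interpolation=2))
a=np.radians(-19.9);R=np.array([[np.cos(a),-np.sin(a)],[np.sin(a),np.cos(a)]]);B=np.array([524,323.3])
im,d=bot.get_image('scene');cv2.imwrite('pics/s6.png',cv2.resize(im[150:340,200:480,::-1],None,fx=2.8,fy=2.8,interpolation=2))
c=cloud('scene',d);c=c[d>0];q=(c[:,:2]-B)@R
for s,t in((50,-35),(40,35),(-50,35),(-50,-35)):
    w=c[(abs(q-[s,t])<7).all(1)];print(s,t,len(w),np.median(w[:,2]).round(1) if len(w) else '')
w=c[(abs(q)<45).all(1)&(abs(c[:,2]-52)<4)];print('disc z',np.median(w[:,2]),((w.min(0)+w.max(0))/2)[:2])
E
```

```text
t 13.45 pos [429.3 225.1 249.6] psi -19.93 tilt 0.04 F [-0.5  0.6  0.4] T [ 0.02  0.01 -0.  ] open 38.7
shift mm [ -4.4   3.5 -10.4] twist -0.0
50 -35 18 22.4
40 35 60 21.7
-50 35 45 21.6
-50 -35 0 
disc z 51.64773685047402 [524.18046566 321.70622006]
```

View pics/t6.png

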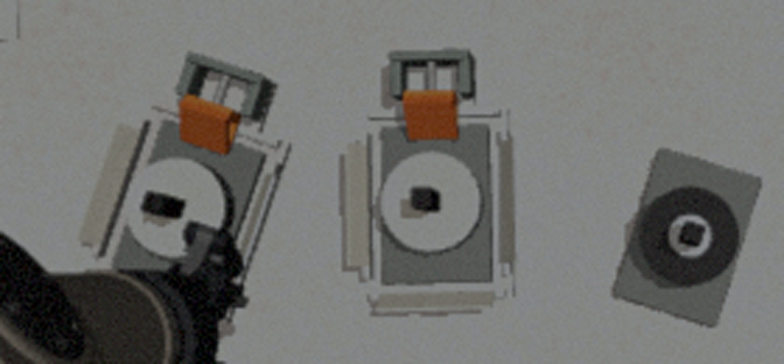

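View pics/s6.png

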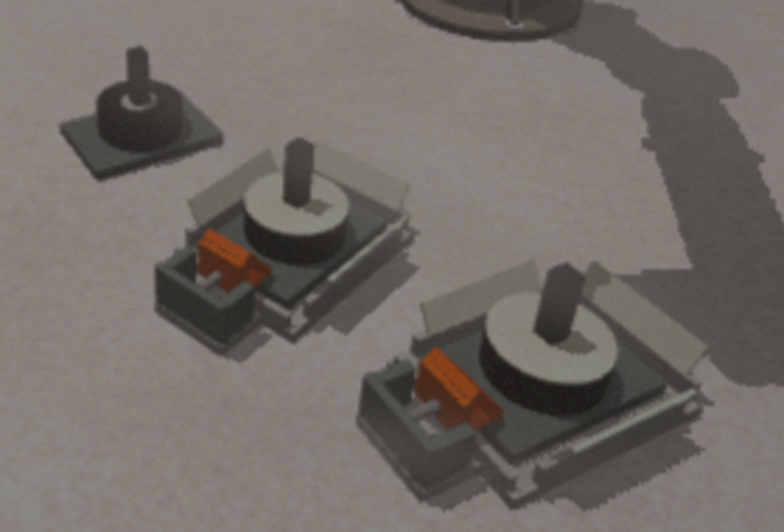

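The spindle sits level, with the plate top near z = 22 mm and the disc top near 52 mm. The latch is closed over the base and looks the same as on the full bay. The bare spindle hasn't moved, and the gripper is clear of everything.

```bash
python3 -c "
from workcell import bot
print(bot.hand_in())"
```

```text
the job is handed in; nothing more can be done
None
```

The white-covered spindle is in the empty bay, fully down, with the orange latch closed over its base. I gripped it by the post, carried it over, pressed it past the latch, let go, moved clear and handed in at about 13.5 s.

**Seating:** After release, the plate's top surface measured 21.6–22.4 mm at three corners (22 mm expected) and the white disc's top 51.6 mm (52 mm expected). A final press met the pocket floor at about 7 N without moving further down. The fourth corner had no depth reading, being out of the camera's view.

**Latch:** It was pushed out during the press and afterwards looked the same as the latch on the full bay. I judged this from the images and did not measure the opening.

**Rest of the scene:** The bare spindle looks untouched in the before and after pictures, though I did not re-measure its position. The gripper was about 190 mm above the pressed position and reading no contact force.

No check failed or disagreed.

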